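# Lay a sample tube in the rocker and hold it at the marked tilt

## Task

Lay the upright purple-capped sample tube on its side in the blue V cradle of the rocking platform, centred on the two saddles (cap either way), and let go of it. Then take the platform's red bar handle and rock the platform until the swinging red pointer settles on the green mark, and finish while still holding the handle there, with the tube lying in the cradle. Leave the tube rack, the tip box and the pipette where they are.

Things in the scene. Friction and masses are not known exactly. Their poses are not given: they have to be found in the camera images.
- tube: loose rigid sample tube, cream body with purple cap, standing upright on the bench; 30 mm diameter over its whole length, 93 mm tall with the cap (top 21 mm), about 60 g; origin at the centre of its bottom face, z along the tube towards the cap
- tube_mid (a point): point on the tube's axis half way along it, 46.5 mm from the bottom; axes as the tube's
- stand: fixed grey foot plate (130 x 240 x 10 mm) with a stud that carries the rocking platform; origin on the bench under the stud's centre; x to the dial side, y along the platform to the handle end, z up; yaw within 0.3 rad. The rocking axis is parallel to its x, 80 mm straight above the origin
- platform (a joint): tilt (rad) of the white platform (115 x 216 mm, top 16 mm above the rocking axis) about the stand's x axis: 0 level, positive = handle end up, range -0.36 to 0.20. A steel counterweight (y -77 to -107 mm, top 38 mm above the axis) keeps it resting at +0.20; it falls back there when let go. About 3 to 6 N down on the handle tilts it
- cradle (a point): where the middle of the seated tube's axis lies: 54 mm above the rocking axis, 38 mm above the platform, 30 mm to the stand's -x; y along the cradle towards the handle, x to the dial, z off the platform, tilting with it. Two blue 90 degree V saddles, 10 mm thick, 33 mm either side along y, reach 15 mm sideways and up to 8 mm below this point: fingers on the tube's sides pass outside them
- handle: red round grip bar, 12 mm diameter, turning freely on its own axis, carried by the platform beyond its handle end, 68 mm free between its two arms; origin at its middle, 160 mm along the platform from the rocking axis and 12 mm above it, 20 mm to the stand's -x; bar along x (parallel to the rocking axis). 46 mm gap between bar and platform edge; pinch it from above or press it down
- pointer (a joint): angle of the swinging red pointer relative to the platform about the stand's x axis, rad; the pointer is a pendulum that keeps plumb, so at rest it reads minus the platform's tilt; after a movement it swings a few times a second and settles in about 2 s
- mark (a joint): angle of the green mark on the dial about the same centre, rad; clamped, it does not turn; somewhere between 0.03 and 0.24. The pointer stands on the mark's middle when pointer equals mark
- pointer_tip (a point): on the red pointer in front of the dial, 92 mm above its pivot; z along the pointer; the pivot is 30 mm above and 60 mm to +x of the rocking axis' middle. The white upright dial plate (90 mm wide, to 140 mm above the rocking axis) stands on the platform's +x edge, 82 mm from the cradle's line
- mark_mid (a point): middle of the green mark (12 mm wide, 22 mm tall) on the dial, 92 mm from the pointer's pivot; its z runs out from the pivot
- rack: bystander: black rack of purple-capped tubes, 90 x 200 mm, 96 mm high, origin at the centre of its underside
- tipbox: bystander: blue box of pipette tips, 85 x 120 x 62 mm, origin at the centre of its underside
- pipette: bystander: white and blue pipette lying on the bench, about 300 x 34 x 28 mm along its x, origin on its underside near the middle

How it is judged:
On the way, in this order (a step that is already met when the one before it is completed fails the run):
1. the tube lies in the cradle, let go (x of tube_mid in the frame of cradle between -0.004 and 0.004 m and y of tube_mid in the frame of cradle between -0.012 and 0.012 m and z of tube_mid in the frame of cradle between -0.004 and 0.004 m and angle between the z axis of tube and the y axis of cradle, either way round below 0.1 rad and contact force between the fingers and tube below 0.05 N), for 0.3 s.
2. the handle is held and the pointer is settled on the green mark, the tube in the cradle (all of step 1 and angle between the z axis of pointer_tip and the z axis of mark_mid, either way round below 0.061 rad and velocity of joint pointer between -0.25 and 0.25 rad/s and velocity of joint platform between -0.1 and 0.1 rad/s and contact force between the fingers and handle above 0.5 N), for 0.3 s.
At the end, for the whole second after the job is handed in: Through the last second: tube untouched in the cradle (middle within 4 mm across and in height, 12 mm along; axis within 0.1 rad); fingers on the red handle with over 0.5 N; pointer within 0.061 rad of the mark, under 0.25 rad/s; platform under 0.1 rad/s; bystanders moved under 20 mm (all of step 2); the arm keeps its last pose, push and grip.
It fails at once if the tube rack is moved more than 20 mm (distance of rack from where it was at the start of the episode above 0.02 m).
It fails at once if the tip box is moved more than 20 mm (distance of tipbox from where it was at the start of the episode above 0.02 m).
It fails at once if the pipette is moved more than 20 mm (distance of pipette from where it was at the start of the episode above 0.02 m).
It also fails if it takes over 48 s, if anything falls off the work surface, if the arm or the gripper's body presses on something with over 40 N, if the wrist force passes 120 N, or if a joint passes its speed limit or range.

## Robot

A 6-joint arm with a two-finger parallel gripper is mounted at the origin on the work surface. World frame = base frame: x ahead of the robot, y to its left, z up, the work surface at z = 0. Lengths are in m, angles in rad, forces in N, time in s.
With the tool pointing down it reaches from about 0.375 to 0.975 m from the base axis. Payload 3.8 kg.
Tool frame: the origin (TCP) lies on the centre line of the jaws, within the pads' length; the fingertips stand 17 mm ahead of it and the grasp point (between the pads) lies 2 mm behind it; z points along the fingers, y is the line along which they close (so a half turn about z gives the same grasp; the last joint's range is limited). The gripper opens to 85 mm and grips with 20 to 120 N. Pads are 22 mm wide; open, the fingers measure 114 mm over their backs; the gripper's body (76 mm by 85 mm) begins 54 mm behind the grasp point. The pads swing forward as they close: fully open they stand 13 mm farther back than shut.
Start: joints at [1.083, 0.264, 1.604, -0, 1.274, -0.037], TCP at [0.294, 0.608, 0.248] pointing down, gripper open.
Joint ranges: [-2.63, 2.63], [-0.94, 2.18], [0.31, 2.57], [-1.31, 4.45], [0, 2.66], [-2.55, 2.55]. Speed limits (rad/s): [2.57, 2.57, 3.14, 3.14, 3.14, 3.14].

## Interface

Orientations are given as [roll, pitch, yaw] about the fixed x, y, z axes, in that order (R = Rz(yaw) Ry(pitch) Rx(roll)).
In Python, from rig import state, grab_frame, camera_model, ticket, trace gives the robot as it stands.
- The arm moves only by the tool move_arm, never from a script. Its argument "rows" is text: rows parted by semicolons, each of 5 numbers parted by spaces: the shift along the world's x, y, z in mm, then the turn about the world's z in degrees, then the gripper command: -1 is shut, 1 is fully open, values between are in proportion. In form: dx dy dz spin hand; .... A call has 1 to 20 rows; each row shifts and turns the commanded pose from where the row before left it; what a row does not reach is not made up. A row lasts 1/8 s, in which the tool goes at most 62.5 mm and 10.7 degrees, less where a joint would pass 70% of its speed; a pose out of reach is approached as far as the arm can. A call with a gripper value outside its range is refused whole. The fingers move at their own pace and stop on an object; the grip force is fixed at half the most. Time passes only in rows, so rows that do not move let the fingers close. It gives the time, the measured TCP pose, the force, the opening and the grip force at its end, in the units of the state.
- state(): the state, without advancing time (a new reading comes with each control period).
- grab_frame(name): name is "side" or "top" or "wrist"; returns the picture (400x640x3 uint8, red, green, blue); there is no depth.
- camera_model(name): a dict with "fx", "fy", "cx", "cy" (pixels), "T" (4x4, takes a point from camera to world coordinates). Camera axes: x right, y up, looking along -z (the intrinsics and any distortion apply to the point x, -y, -z); pixel columns grow to the right and rows downward; lengths in m; the calibration is good to about 2 mm. A picture is of the moment at which its call begins: read the wrist's pose just before it. camera_model takes no time and is no camera call; for the wrist camera it gives the pose at the moment of the call.
- ticket.sign_off(): hands the job in; it is judged then, once.
Trained networks look in the newest picture that a camera, given by its name, has taken for a name from the list of things; names that differ only in an ending like _2 or _b are one class to them, and where a whole thing is asked for, a point or a joint stands for the part that bears it (a point fixed in the world has none). Each returns a list of dicts, best first, with "score" (0 to 1); they miss things now and then, are a little off and sometimes report something else, mostly with a low value. They report only what shows in the picture. A call takes as long as a camera call.
- trace(camera, target): "mask" (400x640 bool, what is visible of it) and "extent" ([left, top, right, bottom] in pixels, round what is visible of it).
The state is a dict: "clock": time; "joint_pos": joint angles; "joint_velocities": joint speeds; "effort": joint torques, N m; "ee_pos": TCP position; "ee_rot": TCP orientation; "ft_force": force on the tool from outside, world axes, zero at the start; "torque": the same for the moment, N m; "finger_gap": finger opening in m; "gripper_force": force on a finger pad.
Only numpy, scipy, OpenCV 4.12 (cv2) and the standard library are available. Lean on these libraries where they do the work, as an engineer would, in place of code of your own. Each camera call takes 0.05 s, during which the arm holds its last target. There are 200 camera calls.

## Working session

There is one attempt and no reset: what is moved stays moved. The work goes in short steps, Python scripts to look and compute and a tool call to move; the robot and the scene stay as the last step left them, time stands still between calls to the robot, and variables do not carry over. Pictures are saved under pics/ and viewed, at most 10 in all, crops included, and the job is handed in when it is done.

Besides the shell and the picture viewer there is one more tool, called after "Request:" in YAML: its name, and indented under it one key for each argument. move_arm: Moves the arm, as the interface text tells. Its arguments: {"type":"object","properties":{"rows":{"type":"string"}},"required":["rows"]}

```bash
mkdir -p pics
cat > h.py <<'E'
import numpy as np, cv2
from rig import state, grab_frame, camera_model, ticket, trace
def save(im,n): cv2.imwrite('pics/'+n+'.png',im[:,:,::-1])
def proj(cam,P):
    m=camera_model(cam) if isinstance(cam,str) else cam
    P=np.atleast_2d(P); T=np.linalg.inv(m['T']); p=P@T[:3,:3].T+T[:3,3]
    return np.c_[m['cx']+m['fx']*p[:,0]/-p[:,2], m['cy']+m['fy']*-p[:,1]/-p[:,2]]
def ray(cam,u,v,z):
    m=camera_model(cam) if isinstance(cam,str) else cam
    d=m['T'][:3,:3]@np.array([(u-m['cx'])/m['fx'],-(v-m['cy'])/m['fy'],-1]); o=m['T'][:3,3]
    return o+d*(z-o[2])/d[2]
E
python3 - <<'E'
from h import *
print(state())
for c in ('side','top'):
    m=camera_model(c); print(c,{k:(np.round(v,3).tolist()) for k,v in m.items() if not isinstance(v,str)})
    im=grab_frame(c); save(im,c+'0')
    for t in ('tube','stand','platform','cradle','handle','pointer','mark','rack','tipbox','pipette'):
        for r in trace(c,t)[:3]:
            ys,xs=np.nonzero(r['mask']); print(c,t,round(r['score'],2),np.round(r['extent']),len(xs),np.round([xs.mean(),ys.mean()],1) if len(xs) else '')
E
```

```text
{'clock': 0.0, 'joint_pos': array([ 1.08310581e+00,  2.64781564e-01,  1.60536000e+00,  1.01510665e-05,
        1.27368530e+00, -3.68920483e-02]), 'joint_velocities': array([ 3.40907149e-04, -8.53560617e-04,  1.15875161e-03,  1.58534766e-05,
        1.76743841e-03,  6.06730381e-04]), 'effort': array([ 7.79479124e-04, -5.15101826e+01, -3.67318475e+01, -2.50191597e-04,
        1.29904700e-02, -1.09634345e-05]), 'ee_pos': array([0.29376151, 0.60696797, 0.24695039]), 'ee_rot': array([-3.13936032e+00, -9.20988031e-05,  2.69079110e+00]), 'ft_force': array([ 0.06105195,  0.67429163, -0.17114393]), 'torque': array([ 0.00880366, -0.00441186,  0.01060021]), 'gripper_force': 0.0, 'finger_gap': 0.08508171668416542}
side {'fx': 401.799, 'fy': 401.799, 'cx': 320.447, 'cy': 197.409, 'T': [[0.686, 0.38, -0.621, -0.216], [-0.728, 0.341, -0.595, -0.683], [-0.015, 0.86, 0.51, 0.745], [0.0, 0.0, 0.0, 1.0]]}
side tube 0.63 [409. 260. 421. 295.] 351 [416.4 277. ]
side stand 0.93 [247. 154. 342. 245.] 4375 [304.1 203.2]
side platform 0.81 [248. 156. 344. 225.] 2792 [304.1 191.7]
side cradle 0.64 [250. 153. 
[... 422 characters left out ...]
, -0.015, -0.012, 0.036], [-0.013, 0.064, 0.998, 1.065], [0.0, 0.0, 0.0, 1.0]]}
top tube 0.63 [446. 213. 472. 228.] 234 [458.1 220.9]
top stand 0.96 [224. 179. 341. 261.] 4905 [289.2 216.1]
top platform 0.65 [227. 182. 337. 258.] 4505 [289.6 216.5]
top cradle 0.64 [227. 181. 340. 257.] 4514 [289.1 216.9]
top handle 0.44 [227. 224. 241. 258.] 177 [232.5 240.4]
top pointer 0.49 [226. 183. 340. 258.] 4567 [288.9 217. ]
top mark 0.54 [199. 118. 252. 165.] 1711 [228.  141.5]
top rack 0.73 [371. 125. 453. 166.] 2955 [412.9 144.7]
top tipbox 0.76 [201. 121. 254. 163.] 1526 [227.6 141.3]
top pipette 0.82 [152. 228. 217. 313.] 862 [190.9 281.4]
top pipette 0.26 [447. 214. 470. 226.] 228 [457.8 220.9]
```

```bash
python3 -c "
import cv2,numpy as np
a=cv2.imread('pics/side0.png');b=cv2.imread('pics/top0.png');print(a.shape)"
```

```text
(400, 640, 3)
```

View pics/side0.png

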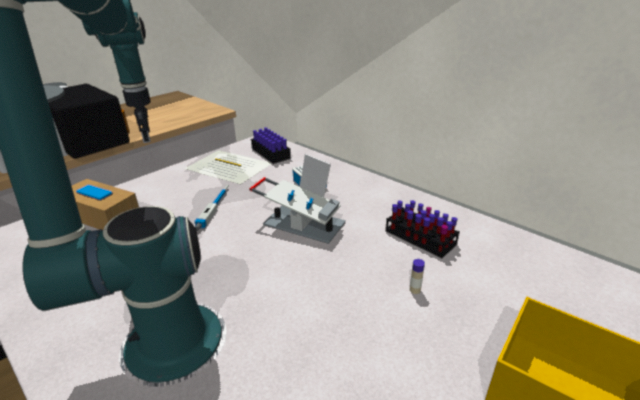

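View pics/top0.png

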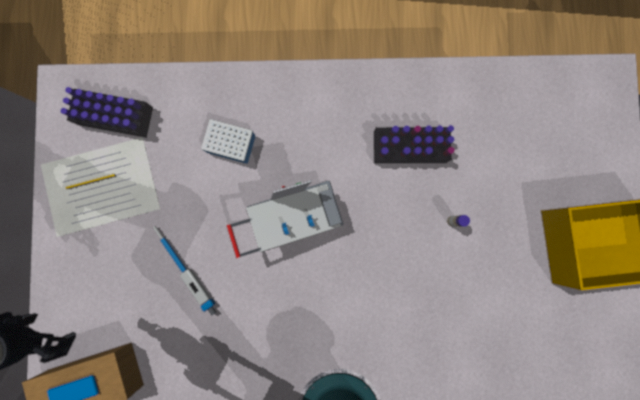

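The views show the tube at top-px (463,221) with its cap, the platform around (290,216), the handle at (235,241), and the dial facing away from the side camera, towards +x.

Run:
```python
from h import *
s=state(); m=camera_model('wrist'); print('wrist',{k:np.round(v,3).tolist() for k,v in m.items() if not isinstance(v,str)})
print('tube top',ray('top',463,220.5,.093), 'side base',ray('side',416,291,.0),'side cap top',ray('side',418,262,.093))
from scipy.optimize import least_squares
# handle middle, counterweight etc: top px
H=ray('top',234,240.5,.124); c1=ray('top',287,229,.11); c2=ray('top',312,221,.1)
print('handle',H,'saddles',c1,c2)
for a in ((H,c1),(c1,c2)): d=a[0]-a[1]; print(np.degrees(np.arctan2(-d[0],d[1])))
print('rack',ray('top',413,145,.08),'box',ray('top',227,141,.06))
```

```text
wrist {'fx': 344.102, 'fy': 344.102, 'cx': 317.502, 'cy': 199.535, 'T': [[0.436, -0.855, -0.281, 0.222], [0.9, 0.414, 0.135, 0.644], [0.001, -0.312, 0.95, 0.374], [0.0, 0.0, 0.0, 1.0]]}
tube top [ 0.508238   -0.31606036  0.093     ] side base [ 0.50899783 -0.32513887  0.        ] side cap top [ 0.50962704 -0.31905377  0.093     ]
handle [0.46684819 0.25313628 0.124     ] saddles [0.49306891 0.12471963 0.11      ] [0.51219864 0.06280669 0.1       ]
11.540287889652776
17.170000263205058
rack [ 0.70482993 -0.19977424  0.08      ] box [0.7280903  0.28654624 0.06      ]
```

Request:
move_arm:
  rows: "30 -30 10 -3 1;34 -40 5 -4 1;34 -40 0 -4 1;34 -40 0 -4 1;34 -40 0 -4 1;34 -40 0 -4 1;34 -40 0 -4 1;34 -40 0 -4 1;34 -40 0 -4 1;34 -40 0 -4 1;34 -40 0 -4 1;34 -40 0 -4 1;34 -40 0 -3 1;8 -27 0 0 1;0 0 0 0 1;0 0 0 0 1"

```text
clock: 3.1
ee_pos: [0.7394, 0.0713, 0.2633]
ee_rot: [-3.141, -0.001, 1.819]
ft_force: [-0.1, -0.4, 0.6]
finger_gap: 0.0853
gripper_force: 0.0
```

Run:
```python
from h import *
m=camera_model('wrist'); im=grab_frame('wrist'); save(im,'w1'); print(state()['ee_pos'],state()['ee_rot'])
np.save('w1T.npy',m['T'])
for t in ('mark','pointer','handle'):
    for r in trace('wrist',t)[:2]: print(t,r['score'],r['extent'],r['mask'].sum())
```

```text
[0.73937342 0.07176119 0.26342109] [-3.14138623e+00 -7.64087635e-04  1.81933563e+00]
mark 0.87 [59.2, 113.9, 91.5, 148.1] 695
pointer 0.9 [56.8, 60.2, 176.9, 91.2] 1695
handle 0.64 [59.6, 114.6, 91.7, 147.6] 699
```

View pics/w1.png

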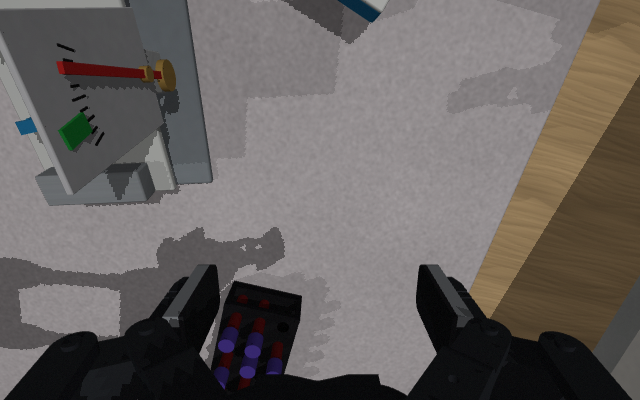

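The dial face shows well: pointer from hub (160,74) to end (60,68), and the green mark centred at about (75,131).

```bash
cat > fit.py <<'E'
from h import *
from scipy.optimize import least_squares
def Rx(a): c,s=np.cos(a),np.sin(a); return np.array([[1,0,0],[0,c,-s],[0,s,c]])
def Rz(a): c,s=np.cos(a),np.sin(a); return np.array([[c,-s,0],[s,c,0],[0,0,1]])
def W(p,P,t=.2): # platform-frame point (rel. rocking axis) to world
    return np.array([p[0],p[1],.08])+Rz(p[2])@Rx(t)@np.array(P,float)
E
python3 - <<'E'
from fit import *
top=cv2.imread('pics/top0.png')[:,:,::-1].astype(int); w=cv2.imread('pics/w1.png')[:,:,::-1].astype(int)
mw=camera_model('wrist'); mw['T']=np.load('w1T.npy'); mt=camera_model('top')
def blobs(im,mask,box,off=0):
    k=np.zeros(mask.shape,np.uint8); x0,y0,x1,y1=box; k[y0:y1,x0:x1]=mask[y0:y1,x0:x1]
    n,l,st,c=cv2.connectedComponentsWithStats(k)
    return [(st[i,4],st[i,:4].tolist(),c[i].round(2).tolist()) for i in range(1,n) if st[i,4]>8]
R,G,B=[top[:,:,i] for i in range(3)]
print('red',blobs(top,(R>G+60)&(R>B+60),(215,205,260,265)))
bl=blobs(top,(B>R+50),(265,205,330,245)); print('blue',bl)
R,G,B=[w[:,:,i] for i in range(3)]
g=blobs(w,(G>R+40)&(G>B+40),(30,90,120,170)); print('green',g)
r=blobs(w,(R>G+60)&(R>B+60),(30,40,200,110)); print('redp',r)
gm=max(g)[2]
bl=sorted(bl,reverse=True)[:2]; bl=sorted(b[2] for b in bl)
top_h=[234.3,240.5]
def res(q):
    p=q[:3]; m=q[3]
    mk=[60,-92*np.sin(m),30+92*np.cos(m)]
    mm=lambda v: W(p,np.array(v)/1000)
    piv=mm([60,0,30]); tip=piv+[0,0,.092]
    e=[proj(mw,mm(mk))[0]-gm]
    e+=[(proj(mt,mm([-20,160,12]))[0]-top_h)]
    e+=[(proj(mt,mm([-30,33,44]))[0]-bl[0]),(proj(mt,mm([-30,-33,44]))[0]-bl[1])]
    e+=[(proj(mw,piv)[0]-[158,74])*.3]
    return np.concatenate(e)
s=least_squares(res,[.53,.1,.24,.15],loss='soft_l1'); print(s.x,res(s.x).round(1))
p=s.x
np.save('p.npy',p)
print('pivot,tip proj',proj(mw,[W(p,[.06,0,.03]),W(p,[.06,0,.03])+[0,0,.092]]).round(1))
print('cradle',W(p,[-.03,0,.054]),'handle at target',W(p,[-.02,.16,.012],-p[3]))
E
```

```text
red [(np.int32(132), [227, 225, 13, 33], [232.89, 240.74])]
blue [(np.int32(48), [307, 215, 7, 11], [310.1, 220.42]), (np.int32(47), [282, 223, 7, 11], [284.81, 228.32])]
green [(np.int32(137), [58, 113, 25, 37], [67.46, 131.41])]
redp [(np.int32(824), [57, 61, 88, 17], [97.05, 69.78]), (np.int32(47), [153, 71, 9, 8], [157.17, 74.57])]
[0.52525001 0.11170883 0.2524898  0.10810783] [ 0.7 -0.3 -1.5 -0.2  0.5  1.8  1.1  2.8 -5.9  1.9]
pivot,tip proj [[138.4  80.5]
 [ 49.9  77.2]]
cradle [0.49888127 0.09382637 0.1329236 ] handle at target [0.46582354 0.26198873 0.07466637]
```

Run:
```python
from fit import *
mw=camera_model('wrist'); mw['T']=np.load('w1T.npy'); mt=camera_model('top')
r=trace('wrist','mark')[0]; ys,xs=np.nonzero(r['mask']); gm=[xs.mean(),ys.mean()]; print(gm)
bl=[[285.5,228.5],[310.8,220.7]]
def res(q):
    p=q[:3]; m=q[3]; mm=lambda v: W(p,np.array(v)/1000)
    piv=mm([60,0,30])
    e=[proj(mw,mm([60,-92*np.sin(m),30+92*np.cos(m)]))[0]-gm, proj(mt,mm([-20,160,12]))[0]-[233.5,240.7]]
    e+=[(proj(mt,mm([-30,33,42]))[0]-bl[0]),(proj(mt,mm([-30,-33,42]))[0]-bl[1])]
    e+=[(proj(mw,piv)[0]-[157,74])*.5]
    # pointer line direction row at tip
    e+=[(proj(mw,piv+[0,0,.092])[0]-[62,69])*[.3,1]]
    return np.concatenate(e)
s=least_squares(res,[.53,.1,.24,.15],loss='soft_l1'); p=s.x; print(p,res(p).round(1)); np.save('p.npy',p)
print('cradle',W(p,[-.03,0,.054]),'handle at target',W(p,[-.02,.16,.012],-p[3]))
```

```text
[np.float64(75.25035971223022), np.float64(130.54820143884893)]
[0.52812513 0.11397889 0.28843784 0.14485474] [ 2.5 -0.5 -0.8  0.6 -0.7  0.7 -0.4  0.7 -7.4  0.7 -2.1  0.6]
cradle [0.50241612 0.09516028 0.1329236 ] handle at target [0.46342248 0.26173425 0.06877853]
```

Request:
move_arm:
  rows: "-15 -30 0 0 0;-19 -38 0 0 -0.53;-19 -38 0 0 -0.53;-19 -38 0 0 -0.53;-19 -38 0 0 -0.53;-19 -38 0 0 -0.53;-19 -38 0 0 -0.53;-19 -38 0 0 -0.53;-19 -38 0 0 -0.53;-19 -38 0 0 -0.53;-19 -38 0 0 -0.53;-14 -27 0 0 -0.53;0 0 0 0 -0.53;0 0 0 0 -0.53"

```text
clock: 5.1
ee_pos: [0.5214, -0.3656, 0.2634]
ee_rot: [3.141, -0.0, 1.819]
ft_force: [1.2, 0.3, -0.5]
finger_gap: 0.0198
gripper_force: 0.0
```

Run:
```python
from h import *
s=state();m=camera_model('wrist'); im=grab_frame('wrist'); save(im,'w2'); print(s['ee_pos'],s['ee_rot'],s['finger_gap'])
for r in trace('wrist','tube')[:3]:
    e=r['extent'];ys,xs=np.nonzero(r['mask']); print(r['score'],e,len(xs),xs.mean(),ys.mean())
```

```text
[ 0.52143722 -0.36563497  0.26339066] [ 3.14111041e+00 -3.76288393e-04  1.81851618e+00] 0.019830097132529624
0.8 [301.2, 103.6, 334.8, 141.2] 1064 317.5046992481203 123.10526315789474
```

View pics/w2.png

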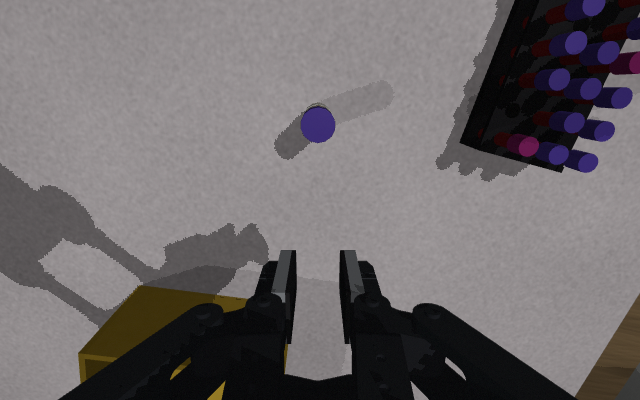

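Request:
move_arm:
  rows: "0 0 -45 0 -0.53;0 0 -45 0 -0.53;0 0 -45 0 -0.53;0 0 -43 0 -0.53;-2 8 0 0 -0.53;-2 8 0 0 -0.53;-1 5 0 0 -0.53;-1 5 0 0 -0.53;-1 5 0 0 -0.53;-1.5 5 0 0 -0.53;-1 5 0 0 -0.53;-1.5 5 0 0 -0.53;-1 5 0 0 -0.53;-1.5 5 0 0 -0.53;-1 5 0 0 -0.53;-1.5 5 0 0 -0.53;0 0 0 0 -0.53;0 0 0 0 -0.53"

```text
clock: 7.45
ee_pos: [0.5052, -0.3005, 0.0854]
ee_rot: [3.141, 0.0, 1.818]
ft_force: [-0.1, 0.6, 0.6]
finger_gap: 0.0199
gripper_force: 0.0
```

```bash
cat > look.py <<'E'
from h import *
import sys
def look(cam,t):
    for r in trace(cam,t)[:2]:
        ys,xs=np.nonzero(r['mask']); c=cv2.minAreaRect(np.c_[xs,ys].astype(np.float32)); print(cam,t,round(r['score'],2),np.round(r['extent']),len(xs),np.round([xs.mean(),ys.mean()],1),c)
E
python3 - <<'E'
from look import *
for c in('wrist','top','side'):
    save(grab_frame(c),c+'3'); look(c,'tube')
a=cv2.imread('pics/wrist3.png');b=cv2.imread('pics/top3.png')[120:320,200:520]
cv2.imwrite('pics/c3.png',np.vstack([a,cv2.resize(b,(640,400))])[:, :][::1][:800])
E
```

```text
wrist tube 0.83 [296.  61. 353. 236.] 9034 [321.7 146.4] ((322.3563537597656, 149.28567504882812), (56.488895416259766, 173.8361053466797), 1.9978798627853394)
top tube 0.57 [415. 217. 448. 236.] 418 [431.  226.3] ((431.03656005859375, 226.1707305908203), (11.803473472595215, 37.296180725097656), 77.90524291992188)
side tube 0.58 [375. 269. 410. 288.] 425 [392.6 276.8] ((392.5432434082031, 276.8594665527344), (36.981300354003906, 12.6456937789917), 17.102725982666016)
side tube 0.58 [252. 178. 265. 187.] 61 [257.6 183.2] ((257.5975646972656, 183.12197875976562), (4.060518264770508, 16.398244857788086), 51.34019088745117)
```

View pics/wrist3.png

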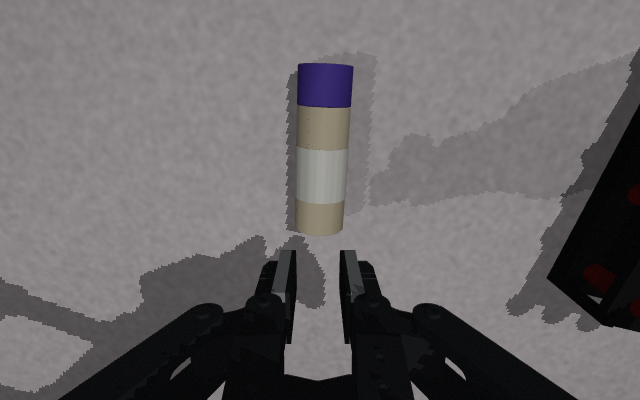

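The tube lies on its side, cap end at (325,64), bottom end at (320,236), nearly in line with the fingers.

Run:
```python
from h import *
s=state(); print(s['ee_pos'])
im=grab_frame('wrist'); r=trace('wrist','tube')[0]; m=camera_model('wrist')
k=r['mask']; rows=np.array([85,120,170,220]); 
for v in rows:
    x=np.nonzero(k[v])[0]; print(v,x.min(),x.max(), ray(m,(x.min()+x.max()+1)/2,v,.018).round(4))
a=ray(m,325.5,64,.02);b=ray(m,319.5,236,.012);print(a,b,np.linalg.norm(a-b),(a+b)/2)
d=a-b;print('axis angle deg',np.degrees(np.arctan2(d[1],d[0])))
```

```text
[ 0.50511493 -0.30057475  0.08527533]
85 298 351 [ 0.4888 -0.2198  0.018 ]
120 297 349 [ 0.4926 -0.2377  0.018 ]
170 295 346 [ 0.4982 -0.2652  0.018 ]
220 295 343 [ 0.505  -0.2953  0.018 ]
[ 0.4864205 -0.2098156  0.02     ] [ 0.508268  -0.3081127  0.012    ] 0.1010130345551276 [ 0.49734425 -0.25896415  0.016     ]
axis angle deg 102.53086030474357
```

Request:
move_arm:
  rows: "-4 20 0 -2 0.5;-4 25 0 0 1;0 0 0 0 1;0 0 0 0 1;0 0 -25 0 1;0 0 -25 0 1;0 0 -14 0 1;0 0 0 0 1;0 0 0 0 -1;0 0 0 0 -1;0 0 0 0 -1;0 0 0 0 -1;0 0 0 0 -1;0 0 0 0 -1;0 0 0 0 -1"

```text
clock: 9.72
ee_pos: [0.4979, -0.2559, 0.0223]
ee_rot: [3.14, 0.001, 1.783]
ft_force: [-0.6, 0.9, 6.2]
finger_gap: 0.0269
gripper_force: 59.3
```

Request:
move_arm:
  rows: "0 0 6 0 -1;0 0 12 0 -1;0 0 12 0 -1;0 0 0 0 -1"

```text
clock: 10.22
ee_pos: [0.4983, -0.2561, 0.053]
ee_rot: [3.139, 0.002, 1.783]
ft_force: [0.3, -0.4, -0.1]
finger_gap: 0.0273
gripper_force: 59.1
```

Run:
```python
from look import *
print(state()['ee_pos'],state()['ft_force'],state()['finger_gap'],state()['torque'])
save(grab_frame('wrist'),'w4'); look('wrist','tube')
```

```text
[ 0.49830108 -0.25613862  0.05304996] [ 0.32144564 -0.4029759  -0.11060609] 0.027257969352291782 [0.00158567 0.04998649 0.0131261 ]
wrist tube 0.96 [279. 168. 358. 381.] 14000 [317.7 270. ] ((317.5, 274.0), (210.0, 75.0), 90.0)
wrist tube 0.36 [563. 219. 638. 400.] 7439 [612.2 329. ] ((601.5, 310.0), (178.0, 75.0), 90.0)
```

View pics/w4.png

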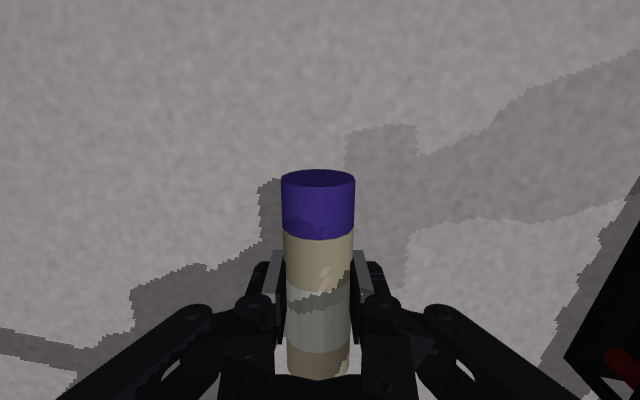

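The tube is held between the pads, cap rim at row 187, cap/body boundary at about row 239 on the midline (318).

Run:
```python
from h import *
from scipy.optimize import least_squares
im=cv2.imread('pics/w4.png')[:,:,::-1].astype(int); m=camera_model('wrist'); s=state()
for v in (178,190,205,230,260,340): 
    pass
R,G,B=[im[:,:,i] for i in range(3)]
k=(B>R+25)&(B>G+40)
col=np.nonzero(k[:,318])[0]; print('cap rows mid',col[(col>150)&(col<260)][[0,-1]], [ (v,np.nonzero(k[v,250:380])[0][[0,-1]]+250) for v in (185,200,215,230)])
print(im[160:250:3,318].tolist()); print(im[340:385:3,318].tolist())
```

```text
cap rows mid [171 239] [(185, array([283, 354])), (200, array([283, 353])), (215, array([283, 353])), (230, array([288, 349]))]
[[140, 135, 136], [140, 135, 136], [143, 137, 139], [41, 35, 64], [26, 18, 57], [27, 19, 59], [27, 20, 59], [29, 21, 59], [28, 19, 60], [48, 37, 96], [54, 40, 109], [56, 42, 109], [55, 40, 109], [54, 39, 109], [54, 41, 109], [54, 41, 109], [54, 40, 109], [54, 41, 109], [54, 39, 108], [54, 41, 109], [54, 39, 109], [54, 39, 109], [53, 38, 108], [47, 35, 97], [47, 34, 96], [47, 34, 96], [45, 32, 95], [137, 129, 111], [129, 121, 104], [129, 121, 103]]
[[102, 101, 97], [101, 100, 96], [101, 100, 97], [101, 100, 96], [102, 100, 97], [88, 82, 69], [87, 80, 67], [87, 81, 68], [87, 81, 68], [88, 81, 68], [88, 81, 68], [87, 80, 67], [87, 80, 68], [87, 81, 68], [11, 9, 12]]
```

Run:
```python
from h import *
from scipy.optimize import least_squares
m=camera_model('wrist'); s=state(); yaw=s['ee_rot'][2]; 
y=np.array([np.sin(yaw),-np.cos(yaw),0]); u=np.array([-y[1],y[0],0]); Z=np.array([0,0,1.]); t=s['ee_pos']
def pts(q):
    a=u*np.cos(q[2])+Z*np.sin(q[2]); n=-u*np.sin(q[2])+Z*np.cos(q[2])
    e=t+u*q[0]+Z*q[1]; return np.array([e-.015*n,e+.015*n,e-.021*a+.015*n])
r=least_squares(lambda q: proj(m,pts(q))[:,1]-[169.7,186.7,239.7],[.046,-.006,0]); q=r.x
mid=t+u*q[0]+Z*q[1]-.0465*(u*np.cos(q[2])+Z*np.sin(q[2]))
print(q,r.fun,'mid rel TCP along',(mid-t)@u,'up',(mid-t)[2],'u',u, 'cols',proj(m,pts(q))[:,0])
p=np.load('p.npy'); c=W=None
```

```text
[ 0.0462536  -0.01022596 -0.02280845] [-8.52651283e-14 -1.70530257e-13 -5.68434189e-14] mid rel TCP along -0.00023430123530094723 up -0.009165454378189275 u [-0.21080852  0.97752737  0.        ] cols [317.72142003 317.86363512 317.84483447]
```

Request:
move_arm:
  rows: "0 5 45 0 -1;2 20 50 1 -1;3 35 50 1 -1;4 40 50 1 -1;4 45 42 0 -1;4 45 0 0 -1;4 45 0 0 -1;1 40 0 0 -1;0 3 0 0 -1;0 0 0 0 -1;0 0 0 0 -1"

```text
clock: 11.7
ee_pos: [0.5189, 0.0205, 0.2867]
ee_rot: [-3.141, 0.0, 1.834]
ft_force: [-0.5, 0.4, -0.1]
finger_gap: 0.0268
gripper_force: 59.2
```

Run:
```python
from look import *
print(state()['ee_pos'],state()['ee_rot'],state()['finger_gap'])
np.save('w5T.npy',camera_model('wrist')['T']); save(grab_frame('wrist'),'w5'); look('wrist','tube');look('wrist','handle'); look('wrist','cradle')
```

```text
[0.51888957 0.02050979 0.28670154] [-3.14099338e+00  3.24710305e-04  1.83442604e+00] 0.026769046097760433
wrist tube 0.73 [280. 170. 356. 381.] 13809 [317.6 270. ] ((317.5, 274.0), (210.0, 73.0), 90.0)
wrist handle 0.36 [281. 169. 356. 379.] 13672 [317.6 270.4] ((317.5, 274.0), (210.0, 73.0), 90.0)
wrist handle 0.28 [535.   0. 639.  36.] 2430 [590.1  13.2] ((587.0, 17.0), (34.0, 104.0), 90.0)
wrist cradle 0.72 [534.   0. 639.  38.] 2420 [589.8  13.1] ((586.5, 17.0), (34.0, 105.0), 90.0)
wrist cradle 0.62 [279.   2. 500. 202.] 33234 [380.8  89.3] ((388.0, 100.0), (200.0, 218.0), 90.0)
```

View pics/w5.png

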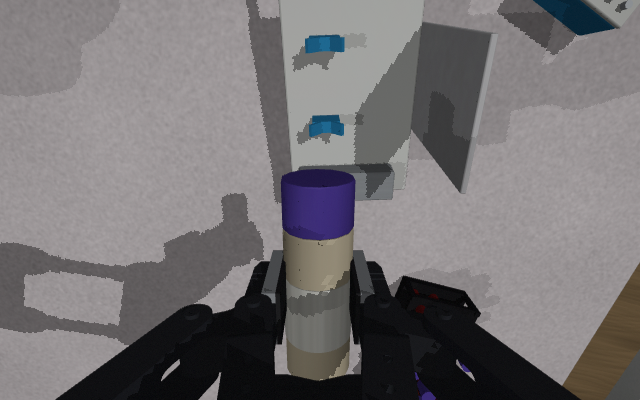

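Saddles are visible at (325,43) and (327,125).

Run:
```python
from fit import *
im=cv2.imread('pics/w5.png')[:,:,::-1].astype(int); m=camera_model('wrist'); m['T']=np.load('w5T.npy')
R,G,B=[im[:,:,i] for i in range(3)]
k=((B>R+50)).astype(np.uint8); k[:, :290]=0;k[:,360:]=0;k[150:]=0
n,l,st,c=cv2.connectedComponentsWithStats(k); bb=[st[i] for i in range(1,n) if st[i,4]>100]; bb.sort(key=lambda b:b[1]); print(bb)
for b in bb:
    for v in range(b[1],b[1]+b[3],2):
        x=np.nonzero(k[v])[0]; print(v,x.min(),x.max(),len(x),end=' | ')
    print()
def pred(p):
    o=[]
    for y in (33,-33):
        q=proj(m,[W(p,np.array([-30+sx,y+sy,46])/1000) for sx in(-15,15) for sy in(-5,5)]); o.append([q[:,0].min(),q[:,0].max(),q[:,1].min()])
    return np.array(o)
obs=np.array([[b[0],b[0]+b[2],b[1]] for b in bb],float)
s=least_squares(lambda p:(pred(p)-obs).ravel(),np.load('p.npy')[:3]); p=s.x; print(p,s.fun.round(1),'old',np.load('p.npy'))
q=np.load('p.npy'); q[:3]=p; np.save('p2.npy',q)
print('cradle',W(p,[-.03,0,.054]))
# refit mark with this pose
mw=camera_model('wrist'); mw['T']=np.load('w1T.npy')
f=lambda a: proj(mw,W(p,[.06,-.092*np.sin(a),.03+.092*np.cos(a)]))[0]
for a in(.08,.1,.12,.14,.16,.18): print(a,f(a))
print('piv',proj(mw,W(p,[.06,0,.03])),'tip',proj(mw,W(p,[.06,0,.03])+[0,0,.092]),'handle in top',proj('top',W(p,[-.02,.16,.012])))
```

```text
[array([305,  35,  39,  18, 624], dtype=int32), array([309, 115,  35,  22, 611], dtype=int32)]
35 319 338 20 | 37 309 343 35 | 39 305 343 39 | 41 305 343 39 | 43 305 343 39 | 45 305 343 39 | 47 305 343 39 | 49 306 343 38 | 51 306 343 27 | 
115 320 338 19 | 117 312 338 27 | 119 312 339 28 | 121 312 339 28 | 123 312 342 31 | 125 309 343 35 | 127 309 343 35 | 129 309 343 35 | 131 309 343 35 | 133 309 343 23 | 135 309 341 10 | 
[0.52958994 0.11929877 0.3020909 ] [-0.9  0.7 -3.6 -0.4  0.6  4.4] old [0.52812513 0.11397889 0.28843784 0.14485474]
cradle [0.50414026 0.10013092 0.1329236 ]
0.08 [ 76.28478976 109.14390583]
0.1 [ 77.81586967 112.43884768]
0.12 [ 79.36692026 115.6714309 ]
0.14 [ 80.93624856 118.83990834]
0.16 [ 82.52218338 121.94267313]
0.18 [ 84.12307843 124.97825709]
piv [[144.70050722  67.57539847]] tip [[57.91445684 57.77987075]] handle in top [[230.91964984 241.48134792]]
```

Run:
```python
from fit import *
m=camera_model('wrist'); m['T']=np.load('w5T.npy'); mw=camera_model('wrist'); mw['T']=np.load('w1T.npy'); mt=camera_model('top')
def pred(p):
    o=[]
    for y in (33,-33):
        q=proj(m,[W(p,np.array([-30+sx,y+sy,46])/1000) for sx in(-15,15) for sy in(-5,5)]); o.append([q[:,0].min(),q[:,0].max(),q[:,1].mean()])
    return np.array(o)
obs=np.array([[305,344,43.5],[309,344,130.]])
def res(q,full):
    p=q[:3]; e=[(pred(p)-obs).ravel()]
    if full: e+=[.5*(proj(mt,W(p,[-.02,.16,.012]))[0]-[233.5,240.7]), .5*(proj(mw,W(p,[.06,-.092*np.sin(q[3]),.03+.092*np.cos(q[3])]))[0]-[75.3,130.6]), .5*(proj(mw,W(p,[.06,0,.03])+[0,0,.092])[0]-[62,69])*[.3,1],.5*(proj(mw,W(p,[.06,0,.03]))[0]-[157,74])*[.3,1]]
    return np.concatenate(e)
for full in(0,1):
    s=least_squares(res,np.load('p.npy'),args=(full,)); p=s.x; print(full,p,s.fun.round(1),'cradle',W(p,[-.03,0,.054]),'deg',np.degrees(p[2]))
np.save('p2.npy',p)
print(proj(m,W(p,[-.03,0,.054])))
```

```text
0 [0.53040228 0.11638652 0.29979247 0.14485474] [-0.7  0.7  0.5 -0.4  0.4 -0.5] cradle [0.5049086  0.09727722 0.1329236 ] deg 17.17684346001082
1 [0.53030883 0.11552771 0.280403   0.13646915] [-0.5  1.   0.8 -1.7 -0.8 -0.2 -0.8 -0.4  2.8 -1.4 -0.3 -0.2 -1.7  0.4] cradle [0.50444945 0.09691628 0.1329236 ] deg 16.06590849439023
[[325.28943546  91.86650214]]
```

Request:
move_arm:
  rows: "-4 25 0 1.5 -1;-5 30 -20 0 -1;-5 21.5 -30 0 -1;0 0 -35 0 -1;0 0 -25 0 -1;0 0 -12 0 -1;0 0 -7 0 -1;0 0 0 0 -1;0 0 0 0 -1"

```text
clock: 13.02
ee_pos: [0.5059, 0.098, 0.1591]
ee_rot: [3.14, 0.0, 1.861]
ft_force: [0.1, 0.7, 0.0]
finger_gap: 0.0271
gripper_force: 59.2
```

Run:
```python
from look import *
from fit import *
s=state(); print(s['ee_pos'],s['ee_rot'],s['ft_force'],s['torque'])
for c in('side','top'): save(grab_frame(c),c+'6')
a=cv2.imread('pics/side6.png')[130:260,220:370]; b=cv2.imread('pics/top6.png')[160:280,205:355]
cv2.imwrite('pics/c6.png',np.hstack([cv2.resize(a,(400,347),interpolation=2),cv2.resize(b,(400,347),interpolation=2)]))
```

```text
[0.50589164 0.09804971 0.15914387] [3.13957187e+00 2.87048364e-04 1.86149938e+00] [0.10536141 0.68415174 0.04482637] [0.01485822 0.00936207 0.01419643]
```

View pics/c6.png

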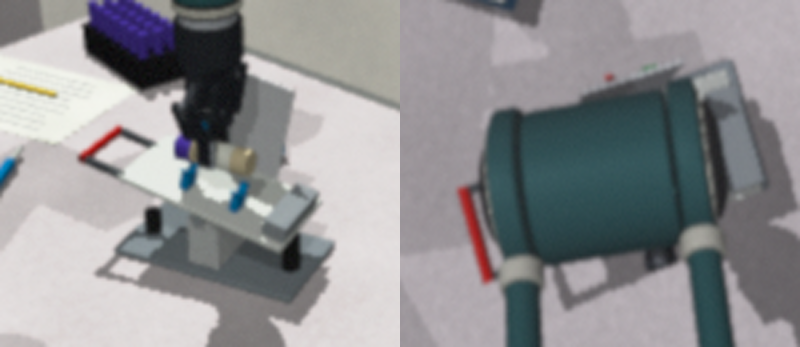

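Tube hovers just above the saddles. Now lowering gently.

Request:
move_arm:
  rows: "-1 -1 -4 0 -1;0 0 -3 0 -1;0 0 -2 0 -1;0 0 -2 0 -1;0 0 0 0 -1"

```text
clock: 13.75
ee_pos: [0.5043, 0.0971, 0.1473]
ee_rot: [3.141, -0.0, 1.862]
ft_force: [-0.2, 0.3, 1.2]
finger_gap: 0.0267
gripper_force: 59.3
```

Request:
move_arm:
  rows: "0 0 -1.5 0 -1;0 0 -1.5 0 -1;0 0 0 0 -1"

```text
clock: 14.12
ee_pos: [0.5046, 0.097, 0.1459]
ee_rot: [3.14, 0.0, 1.862]
ft_force: [-2.7, -2.4, 10.1]
finger_gap: 0.0268
gripper_force: 60.3
```

Request:
move_arm:
  rows: "-1 0 -1 0 -1;0 0 -1.5 0 -1;0 0 -1 0 -1;0 0 0 0 -1"

```text
clock: 14.62
ee_pos: [0.5049, 0.0963, 0.1432]
ee_rot: [3.138, 0.002, 1.862]
ft_force: [-1.3, -3.6, 12.7]
finger_gap: 0.0269
gripper_force: 61.2
```

Request:
move_arm:
  rows: "0 0 1.5 0 -1;0 0 1 0 -1;0 0 0 0 -0.2;0 0 0 0 0.1;0 0 0 0 0.5;0 0 0 0 0.5;0 0 0 0 0.5"

```text
clock: 15.5
ee_pos: [0.5028, 0.0971, 0.1428]
ee_rot: [-3.141, -0.0, 1.862]
ft_force: [0.2, -0.1, 0.2]
finger_gap: 0.0636
gripper_force: 0.0
```

Run:
```python
from look import *
print(state()['ee_pos'],state()['ft_force'],state()['finger_gap'])
for c in('wrist','side'): save(grab_frame(c),c+'7'); look(c,'tube')
a=cv2.imread('pics/side7.png')[130:260,220:370]; b=cv2.imread('pics/wrist7.png')[100:400,200:440]
cv2.imwrite('pics/c7.png',np.hstack([cv2.resize(a,(460,400),interpolation=2),cv2.resize(b,(320,400))]))
```

```text
[0.50284039 0.09707625 0.14281463] [ 0.18722937 -0.11496999  0.17916776] 0.06364961043309526
wrist tube 0.62 [284. 168. 362. 373.] 13053 [321.3 264.7] ((321.5, 270.5), (201.0, 77.0), 90.0)
side tube 0.47 [284. 185. 317. 202.] 201 [304.5 194.9] ((300.6438903808594, 193.10488891601562), (31.01030731201172, 10.266925811767578), 24.775142669677734)
```

View pics/c7.png

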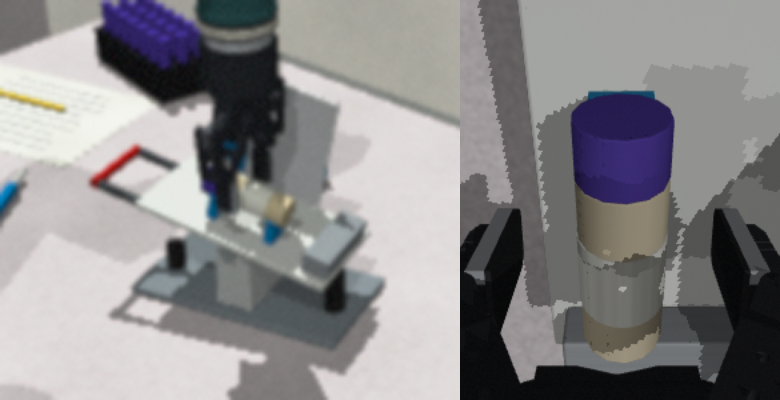

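Tube sits in both saddles, fingers open and clear. Rising to measure it.

Request:
move_arm:
  rows: "0 0 10 0 0.5;0 0 40 0 0.5;-2 -6 45 0 0.5;-4 -20 45 0 0.5;0 -20 15 0 0.5;0 -20 0 0 0.5;0 0 0 0 0.5;0 0 0 0 0.5"

```text
clock: 16.7
ee_pos: [0.4968, 0.0314, 0.2981]
ee_rot: [3.142, -0.001, 1.861]
ft_force: [-0.2, 0.1, -0.1]
finger_gap: 0.064
gripper_force: 0.0
```

Run:
```python
from look import *
from fit import *
s=state(); print(s['ee_pos'],s['ee_rot'],s['joint_pos'].round(2))
m=camera_model('wrist'); im=grab_frame('wrist'); save(im,'w8'); r=trace('wrist','tube')[0]; print(r['score'],r['extent'],r['mask'].sum())
p=np.load('p2.npy')
def tubemask(q): # q: offsets x,y of mid along stand axes, yaw offset
    pts=[]
    for e in(-.0465,.0465):
        for a in np.linspace(0,2*np.pi,24):
            pts.append(W(p,[-.03+q[0]+.015*np.cos(a)-e*q[2], q[1]+e, .054+.015*np.sin(a)]))
    return cv2.convexHull(proj(m,np.array(pts)).astype(np.float32))
ys,xs=np.nonzero(r['mask']); ob=cv2.convexHull(np.c_[xs,ys].astype(np.float32))
def desc(h):
    h=h.reshape(-1,2); x,y=h.T; return np.array([x.min(),x.max(),y.min(),y.max()])
from scipy.optimize import least_squares
o=desc(ob)+[0,1,0,1]; print(o, desc(tubemask([0,0,0])))
f=least_squares(lambda q:np.r_[desc(tubemask([q[0],q[1],0]))-o],[0,0]); print('offset mm',f.x*1000,f.fun)
print('handle rest',W(p,[-.02,.16,.012]),'handle target',W(p,[-.02,.16,.012],-p[3]),p)
top=grab_frame('top'); save(top,'top8')
print('top proj handle',proj('top',W(p,[-.02,.16,.012])),'tip',proj('top',W(p,[.06,0,.03])+[0,0,.1]),'mark',proj('top',W(p,[.06,-.1*np.sin(p[3]),.03+.1*np.cos(p[3])])))
T=top.astype(int); R,G,B=T[:,:,0],T[:,:,1],T[:,:,2]
for n,k in(('red',(R>G+40)&(R>B+40)),('green',(G>R+12)&(G>B+12))):
    ys,xs=np.nonzero(k[170:270,215:350]); print(n,[(x+215,y+170) for x,y in zip(xs,ys) if y<40][:20], len(xs))
```

```text
[0.49683699 0.03139945 0.29807278] [ 3.14153583e+00 -5.21588669e-04  1.86145989e+00] [ 0.01 -0.1   1.91  0.    1.34 -0.28]
0.88 [331.5, 48.0, 372.8, 174.0] 4460
[330. 372.  49. 173.] [329.41534 372.34244  49.9655  172.45868]
offset mm [0.04543058 0.25004171] [-0.52618408  0.43228149  0.62440109 -0.80769348]
handle rest [0.46835347 0.25838818 0.12354789] handle target [0.46677096 0.26388318 0.07012108] [0.53030883 0.11552771 0.280403   0.13646915]
top proj handle [[231.89806026 239.90467665]] tip [[281.73774173 185.76335887]] mark [[296.04885083 181.7877784 ]]
red [(np.int64(282), np.int64(186)), (np.int64(283), np.int64(186)), (np.int64(283), np.int64(187))] 162
green [(np.int64(297), np.int64(183)), (np.int64(298), np.int64(183)), (np.int64(299), np.int64(183))] 3
```

Tube is centred to 0.3 mm. Mark ≈ 0.15 rad, so the bar must go down to z ≈ 0.068. Next, the handle.

Request:
move_arm:
  rows: "0 20 0 -10 0;-3 27 0 -10 0;-4 30 0 -10 -0.06;-4 30 0 -10 -0.06;-4 30 0 -10 -0.06;-4 30 0 -10 -0.06;-4 30 -10 -10 -0.06;-4 30 -15 -10 -0.06;-1 0 -20 -10 -0.06;0 0 0 0 -0.06;0 0 0 0 -0.06"

```text
clock: 18.23
ee_pos: [0.4691, 0.2582, 0.2534]
ee_rot: [-3.142, -0.0, 0.294]
ft_force: [0.1, -0.5, -0.6]
finger_gap: 0.0402
gripper_force: 0.0
```

Run:
```python
from look import *
from fit import *
p=np.load('p2.npy'); s=state(); print(s['ee_pos'],s['ee_rot'],s['finger_gap'])
m=camera_model('wrist'); im=grab_frame('wrist'); save(im,'w9'); look('wrist','handle')
print('pred',proj(m,[W(p,[-.02+d,.16,.012]) for d in(-.034,0,.034)]).round(1))
T=im.astype(int); R,G,B=T[:,:,0],T[:,:,1],T[:,:,2]; k=(R>G+60)&(R>B+60); ys,xs=np.nonzero(k); print(len(xs),xs.mean(),ys.mean(),xs.min(),xs.max(),ys.min(),ys.max())
print(s['ee_pos'],'tcp line',proj(m,s['ee_pos']*[1,1,0]+[0,0,.1235]))
```

```text
[0.4691055  0.25822613 0.25342833] [-3.14154644e+00 -2.59398790e-04  2.94020270e-01] 0.04022030842867603
wrist handle 0.61 [311. 144. 329. 253.] 1681 [319.3 195.8] ((319.5, 197.0), (106.0, 17.0), 90.0)
pred [[318.2 235.8]
 [318.8 195.8]
 [319.4 152.5]]
1983 380.018154311649 172.57589510842158 312 639 89 250
[0.4691055  0.25822613 0.25342833] tcp line [[319.25715605 194.93688573]]
```

View pics/w9.png

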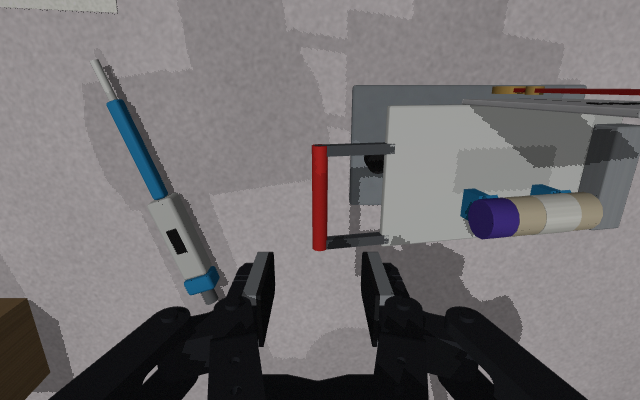

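Bar lies at column 319, centred between the fingers; pipette is clear. Descend and pinch.

Request:
move_arm:
  rows: "0 0 -35 0 -0.06;0 0 -40 0 -0.06;0 0 -30 0 -0.06;0 0 -20 0 -0.06;0 0 -5 0 -0.06;0 0 0 0 -0.06;0 0 0 0 -0.5;0 0 0 0 -1;0 0 0 0 -1;0 0 0 0 -1;0 0 0 0 -1"

```text
clock: 19.7
ee_pos: [0.4704, 0.2572, 0.1246]
ee_rot: [3.139, -0.003, 0.292]
ft_force: [1.6, -5.1, 3.1]
finger_gap: 0.0097
gripper_force: 58.5
```

Request:
move_arm:
  rows: "-0.2 0.7 -2 0 -1;-0.3 1.2 -4 0 -1;-0.3 1 -4 0 -1;-0.3 0.8 -4 0 -1;-0.2 0.6 -4 0 -1;-0.1 0.4 -4 0 -1;-0.1 0.4 -4 0 -1;0 0.2 -4 0 -1;0 0.1 -4 0 -1;0 0 -4 0 -1;0 0 -4 0 -1;0 0 -4 0 -1;0 0 -4 0 -1;0 -0.1 -3 0 -1;0 -0.1 -2 0 -1;0 0 -0.5 0 -1;0 0 0 0 -1;0 0 0 0 -1;0 0 0 0 -1;0 0 0 0 -1"

```text
clock: 22.2
ee_pos: [0.4688, 0.2625, 0.0687]
ee_rot: [3.14, -0.002, 0.292]
ft_force: [1.6, -7.1, 4.6]
finger_gap: 0.0099
gripper_force: 58.6
```

Request:
move_arm:
  rows: "0 0 0 0 -1;0 0 0 0 -1;0 0 0 0 -1;0 0 0 0 -1;0 0 0 0 -1;0 0 0 0 -1;0 0 0 0 -1;0 0 0 0 -1"

```text
clock: 23.2
ee_pos: [0.4688, 0.2625, 0.0687]
ee_rot: [3.14, -0.002, 0.292]
ft_force: [0.9, -6.4, 4.2]
finger_gap: 0.0098
gripper_force: 58.6
```

Run:
```python
from look import *
from fit import *
p=np.load('p2.npy'); s=state(); print(s['ee_pos'],s['ft_force'],s['finger_gap'])
# tilt from bar height (bar was 1.1 mm below TCP at rest: .1246 vs .1235)
zb=s['ee_pos'][2]-.0011; 
from scipy.optimize import brentq
t=brentq(lambda t:.08+.012*np.cos(t)+.16*np.sin(t)-zb,-.36,.2); print('tilt',t)
for c in('top','wrist'):
    im=grab_frame(c); save(im,c+'10'); T=im.astype(int); R,G,B=T[:,:,0],T[:,:,1],T[:,:,2]
    look(c,'pointer'); look(c,'mark'); look(c,'tube')
    if c=='top':
        for n,k in(('red',(R>G+40)&(R>B+40)),('green',(G>R+12)&(G>B+12))):
            ys,xs=np.nonzero(k[170:200,260:330]); print(n,list(zip((xs+260).tolist(),(ys+170).tolist())))
for a in(.1,.15,.2): print(a,'mark top px',proj('top',W(p,[.06,-.1*np.sin(a),.03+.1*np.cos(a)],t)))
print('tip top px',proj('top',W(p,[.06,0,.03],t)+[0,0,.1]))
```

```text
[0.4687545  0.26250295 0.06870862] [ 0.93956562 -6.42195483  4.22921158] 0.009827872901709106
tilt -0.15216602383298214
top tube 0.86 [271. 213. 311. 240.] 489 [290.6 226.9] ((290.3499755859375, 227.05001831054688), (12.332881927490234, 39.84469223022461), 71.56505584716797)
red [(278, 187), (279, 187)]
green []
wrist mark 0.69 [303.  83. 640. 400.] 75313 [506.3 227.5] ((471.0, 241.0), (316.0, 336.0), 90.0)
0.1 mark top px [[274.99717835 187.79712869]]
0.15 mark top px [[277.13109443 187.14219766]]
0.2 mark top px [[279.27839451 186.49929298]]
tip top px [[277.22389116 187.11408176]]
```

Run:
```python
from fit import *
for n in('top8','top10'):
    T=cv2.imread(f'pics/{n}.png')[:,:,::-1].astype(int); 
    for nm,k in(('green',T[:,:,1]-(T[:,:,0]+T[:,:,2])//2),('red',T[:,:,0]-(T[:,:,1]+T[:,:,2])//2)):
        print(n,nm); print(range(270,304)); print(k[181:191,270:304])
# w1: fit free shift + mark with hub col options
mw=camera_model('wrist'); mw['T']=np.load('w1T.npy'); p=np.load('p2.npy')
for hub in(145,150,157,165):
  for yw in(.27,.30):
    p[2]=yw
    def f(q):
        piv=W(p,[.06,0,.03])+np.r_[q[:2],0]; mk=piv+W(p,[0,-.092*np.sin(q[2]),.092*np.cos(q[2])])-W(p,[0,0,0])
        return np.r_[(proj(mw,piv)[0]-[hub,74.3])*[.3,1],(proj(mw,piv+[0,0,.092])[0]-[62,69])*[0,1],proj(mw,mk)[0]-[75.3,130.6]]
    s=least_squares(f,[0,0,.14]); print(hub,yw,s.x.round(4),s.fun.round(1))
```

```text
top8 green
range(270, 304)
[[ -5  -6  -6  -4  -5  -5  -5  -6  -6  -6  -5  -6  -5  -5  -5  -6  -6  -5
   -6  -5  -6  -5  -5  -4  -5  -5  -4  -4  -2   0   1  -2  -5  -5]
 [ -5  -5  -5  -5  -4  -5  -5  -5  -6  -4  -6  -5  -4  -5  -5  -5  -5  -6
   -5  -6  -5  -6  -5  -5  -5  -2   1   8  10  13  11   4  -2  -2]
 [ -6  -5  -6  -4  -6  -4  -5  -5  -5  -5  -5  -6  -5  -6  -4  -4  -4  -5
   -5  -5  -5  -5  -6  -4  -3   2  11  21  20  18  13   4   0  -1]
 [ -6  -6  -6  -6  -5  -5  -5  -5  -5  -5  -5  -6  -7  -8  -6  -5  -6  -6
   -6  -4  -5  -5  -4  -4   1   5   9  13  10   4   3   0  -1   0]
 [ -6  -6  -5  -6  -5  -5  -6  -5  -5  -5  -5  -9 -15 -18 -15  -7  -5  -5
   -4  -6  -5  -4  -2  -3   1   3   3   3   0  -1  -1  -1  -1  -1]
 [ -5  -6  -5  -5  -5  -5  -4  -4  -5  -6  -8 -16 -24 -30 -22 -10  -6  -6
   -4  -3  -3  -2  -2  -1   0   0  -1   0  -1  -1   0  -1  -1  -1]
 [ -4  -6  -5  -5  -7  -6  -5  -4  -3  -3  -5 -14 -22 -25 -17  -6  -4  -2
   -2  -1  -2  -1  -1  -2   0  -1  -2  -1  -1  -2  -1   0  -1  -1]
 [ -5  -4  -6  -5  -6  -6  -4  -2   2   1   0  -2  -6  -4  -1   1   1   2
    1   0  -
[... 4481 characters left out ...]
0  -1   0   0   1  -3  -6]
 [  3   3   3   2   3   0  -4  -9  -8  -5  -6  -5  -4  -2  -1  -1  -1  -1
   -3  -2  -1  -3  -2  -3  -1  -2  -1  -2  -2  -2   0  -3  -1  -4]]
145 0.27 [-0.0033 -0.0003  0.1528] [-1.2  0.5 -0.  -0.3  0.3 -0.1]
145 0.3 [-0.0039 -0.0023  0.1528] [-1.6  0.6 -0.  -0.2  0.3 -0.2]
150 0.27 [-0.0031 -0.0002  0.1514] [-2.6  0.6 -0.  -0.2  0.6 -0.3]
150 0.3 [-0.0036 -0.0022  0.1512] [-3.   0.6 -0.  -0.1  0.6 -0.3]
157 0.27 [-0.0028 -0.0002  0.1493] [-4.6  0.7 -0.  -0.1  1.  -0.5]
157 0.3 [-0.0033 -0.0022  0.149 ] [-4.9  0.7 -0.  -0.   1.1 -0.6]
165 0.27 [-0.0024 -0.0002  0.147 ] [-6.8  0.8 -0.   0.1  1.5 -0.7]
165 0.3 [-0.0029 -0.0022  0.1466] [-7.2  0.8 -0.   0.1  1.6 -0.8]
```

Green now spans columns 276–281, with the red tip at 278.5 in front of it, and the tube is still in the cradle. Handing in.

```bash
python3 -c "
from rig import ticket; print(ticket.sign_off())"
```

```text
the job is handed in; nothing more can be done
None
```

The job is handed in at about 23 s; the result was not reported. By my last measurements the tube lies in the cradle, measured within about 0.3 mm of centre before I took the handle. The handle is pinched at about −0.152 rad of tilt, and the pointer is on the green mark (about 0.150 rad).

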